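Close the cycler's cover and press start

ROBOT

A 7-joint arm with a two-finger parallel gripper is mounted at the origin on the work surface. World frame = base frame: x ahead of the robot, y to its left, z up, the work surface at z = 0. Lengths are in m, angles in rad, forces in N, time in s.
With the tool pointing down it reaches from about 0.4 to 0.9 m from the base axis. Payload 5.6 kg.
Tool frame: the origin (TCP) lies midway between the tips of the shut fingers; the grasp point (between the pads) lies 19 mm behind it; y points along the fingers, z is the direction in which the jaws open and shut, and the axes are right-handed (so a half turn about y gives the same grasp; the last joint's range is limited). The gripper opens to 92 mm and grips with 3 to 60 N. Pads are 20 mm wide; open, the fingers measure 128 mm over their backs; the gripper's body (75 mm by 189 mm) begins 69 mm behind the grasp point.
Start: joints at [1.07, 0.468, -0.012, 1.603, 0.006, 1.071, -0.056], TCP at [0.287, -0.583, 0.215] pointing down, gripper open.
Joint ranges: [-2.53, 2.53], [-0.31, 2.02], [-1.57, 1.55], [0.28, 2.44], [-1.29, 4.43], [0.15, 1.84], [-2.92, 2.92]. Speed limits (rad/s): [2.57, 2.57, 3.14, 3.14, 3.14, 3.14, 3.14].

INTERFACE

Orientations are given as a 3x3 rotation matrix whose columns are the frame's x, y, z axes.
In Python, from station import env, effector, solver, viewer, workorder, search_frame, tip_of gives the robot as it stands. Calls block until the motion is done:
- env.reach(position, orientation): joint-space move of the TCP to a pose.
- env.movel(position, frame=None, rate=0.15): straight line of the TCP; frame=None keeps the orientation; rate is the mean speed in m/s.
- env.goto_joints(angles): joint-space move.
- effector.release() and effector.grasp(squeeze=None): open the fingers fully, or close them until they stop; squeeze is the grip in N (None keeps the last).
- env.pause(seconds).
- solver.inverse_kinematics(position, orientation): joint angles nearest the present ones, or None.
- env.sense(): the state.
- viewer.read_camera(name): name is "scene" or "side" or "wrist"; returns (picture, depth): 420x560x3 uint8, red, green, blue; 420x560 float32, m along the optical axis (not along the pixel's ray), 0 where there is no reading.
- viewer.camera_info(name): a dict with "intrinsics" (3x3 intrinsics, pixels), "dist_coeffs" ([k1, k2, p1, p2, k3] as OpenCV has them; the pictures are not rectified), "eye" and "rotation" of the camera in the world; the wrist camera has in their place "T_tool_cam" (4x4, takes a point from camera to tool coordinates, whose origin is the TCP and whose axes are the tool frame's). Camera axes: x right, y up, looking along -z (the intrinsics and any distortion apply to the point x, -y, -z); pixel columns grow to the right and rows downward; lengths in m; the calibration is good to about 2 mm. A picture is of the moment at which its call begins: read the wrist's pose just before it. camera_info takes no time and is no camera call.
A pose or a line that the arm cannot do raises env.PlanningError and nothing moves.
- workorder.finish_job(): hands the job in, once; it reports no verdict.
Trained networks look in the newest picture that a camera, given by its name, has taken for a name from the list of things; names that differ only in an ending like _2 or _b are one class to them, and where a whole thing is asked for, a point or a joint stands for the part that bears it (a point fixed in the world has none). Each returns a list of dicts, best first, with "score" (0 to 1); they miss things now and then, are a little off and sometimes report something else, mostly with a low value. They report only what shows in the picture. A call takes as long as a camera call. They do not tell look-alikes from the thing itself.
- search_frame(camera, name): "at" ([x, y, z] in m, in world coordinates, good to about 4 mm: the middle of the surface that is visible of it).
- tip_of(camera, name): "at" ([x, y, z] in m, in world coordinates, good to about 4 mm: a listed point, or the origin of a listed thing).
The state is a dict: "t": time; "joint_positions": joint angles; "joint_velocities": joint speeds; "tau": joint torques, N m; "ee_pos": TCP position; "tcp_rot": TCP orientation; "wrist_force": force on the tool from outside, world axes, zero at the start; "moment": the same for the moment, N m; "gripper_width": finger opening in m.
Only numpy, scipy, OpenCV 4.12 (cv2) and the standard library are available. Lean on these libraries where they do the work, as an engineer would, in place of code of your own. Each camera call takes 0.05 s, during which the arm holds its last target.

TASK

Start the run on the thermal cycler: push its grey sliding cover fully closed, right up to the black housing, and then lightly press the green key until it goes down, let it spring back and draw your hand clear. Push with the fingertips only, do not press the red or the yellow key, and do not move or pick up the jar, bottle, tube rack or notebook.

Things in the scene. Friction and masses are not known exactly. Their poses are not given: they have to be found in the camera images.
- cycler: white thermal cycler, fixed on the bench, 270 mm deep (x -135 to +135) and 400 wide (y -180 to +220), flat deck 130 mm above the bench. Origin at bench level; x to its back (away from the robot), y to its left, z up. Keys in a row on a blue strip along its front. Behind it a fixed black housing (x -25 to 105, y -178 to -72 mm, 45 mm above the deck), the grey cover to its left.
- cover (a joint): how far the cover is open, in m: 0 is fully closed (its right end meets the black housing), growing as it slides along the cycler's +y axis, 0.10 at most. It slides stiffly (2 N of friction), stays where it is left, and has hard stops at both ends.
- cover_end (a point): centre of the cover's left end face, the face to push along the cycler's -y to close it (outward normal +y). Cover: grey block with white top panel, 130 mm (x) by 140 (y), 42 tall, 1 mm above the deck, captive on runners. The point is 22 mm above the deck and moves with the cover; the deck beyond it is empty for 50 mm or more, then ends.
- green_key_top (a point): centre of the top of the green (start) key: round cap 28 mm across in a black round housing 44 mm across, 12 tall. Unpressed, the top is 24 mm above the deck; it goes straight down 8 mm, stopping 4 mm proud of the housing. The three keys stand 60 mm apart in a row along the cycler's y (x = -90; y = -60, 0, 60 mm); which colour is where varies.
- green_key (a joint): how far the green key is pressed, in m: 0 up, 0.008 fully down. It springs back: 1.5 N starts it and 5 N holds it fully down; it counts as pressed from 0.004 on.
- red_key_top (a point): centre of the top face of the red key, same shape as the green one; not to be pressed.
- red_key (a joint): how far the red key is pressed, in m: 0 up, 0.008 fully down; same spring as the green key.
- yellow_key_top (a point): centre of the top face of the yellow key, same shape as the green one; not to be pressed.
- yellow_key (a joint): how far the yellow key is pressed, in m: 0 up, 0.008 fully down; same spring as the green key.
- jar_mid (a point): centre, half-way up, of the small clear sample jar with an orange lid, 32 mm across, 45 mm tall, standing on the cycler's deck beside the keys; loose, z axis up; to be left alone.
- bottle_mid (a point): centre, half-way up, of the amber bottle with a blue cap, 60 mm across, 140 mm tall, on the bench to the right of the cycler; loose, z axis up; to be left alone.
- rack_mid (a point): centre, half-way up, of the orange tube rack, 70 x 90 mm, 50 mm tall with its tubes (one body), on the bench to the right of the cycler; loose, z axis up; to be left alone.
- notebook_mid (a point): centre, half-way up, of the blue spiral notebook lying flat, 210 x 150 x 21 mm, on the bench to the left of the cycler; loose, z axis up; to be left alone.
Not all that is in view belongs to the job. Leave any purple or turquoise look-alike of the part that bears rack_mid alone.

How it is judged:
By the outcome, as a careful person would: the job done as asked, in the order asked, and still so for the second after the job is handed in, with the robot touching nothing.
It also fails if it takes over 45 s, if anything falls off the work surface, if the arm or the gripper's body presses on something with over 40 N, if the wrist force passes 120 N, or if a joint passes its speed limit or range.

## Working session

There is one attempt and no reset: what is moved stays moved. The work goes in short steps, each a Python script; the robot and the scene stay as the last script left them, time stands still between calls to the robot, and variables do not carry over. Pictures are saved under pics/ and viewed, and the job is handed in when it is done.

```bash
mkdir -p pics; ls; python3 - <<'E'
from station import env, effector, solver, viewer, workorder, search_frame, tip_of
import cv2, numpy as np
for c in ["scene","side"]:
    p,d=viewer.read_camera(c); cv2.imwrite(f"pics/{c}0.png",p[:,:,::-1])
    i=viewer.camera_info(c); print(c,np.round(i["eye"],3),np.round(i["rotation"],3).tolist(),np.round(i["intrinsics"],1).tolist(),i["dist_coeffs"])
    for n in ["cover_end","green_key_top","red_key_top","yellow_key_top","jar_mid","cycler"]:
        print(n,[(np.round(r["at"],4).tolist(),round(r["score"],2)) for r in tip_of(c,n)[:3]])
s=env.sense(); print(s["t"],s["ee_pos"],s["tcp_rot"],s["gripper_width"])
E
```

```text
pics
scene [ 1.197 -0.227  0.944] [[0.321, -0.717, 0.619], [0.947, 0.241, -0.213], [0.003, 0.654, 0.756]] [[417.3, 0.0, 280.9], [0.0, 417.3, 202.2], [0.0, 0.0, 1.0]] [-0.08322844  0.          0.          0.          0.        ]
cover_end [([0.629, 0.0613, 0.1494], 0.83), ([0.5963, -0.0953, 0.0054], 0.3)]
green_key_top [([0.5127, -0.1576, 0.1534], 0.42)]
red_key_top [([0.5058, -0.1009, 0.1492], 0.67)]
yellow_key_top [([0.6487, 0.3154, 0.014], 0.7), ([0.5084, -0.0393, 0.1591], 0.5)]
jar_mid [([0.5065, 0.0427, 0.1555], 0.59)]
cycler [([0.6026, -0.094, 0.0005], 0.87)]
side [-0.024  1.195  0.894] [[-0.904, 0.22, -0.367], [-0.428, -0.453, 0.782], [0.006, 0.864, 0.504]] [[499.7, 0.0, 279.7], [0.0, 499.7, 201.4], [0.0, 0.0, 1.0]] [-0.05487708  0.          0.          0.          0.        ]
cover_end [([0.6281, 0.0576, 0.1491], 0.74)]
green_key_top [([0.5128, -0.158, 0.1519], 0.53)]
red_key_top [([0.5125, -0.0965, 0.1518], 0.53)]
yellow_key_top [([0.5064, -0.0381, 0.1519], 0.55)]
jar_mid [([0.5253, -0.3602, 0.0229], 0.58), ([0.5002, 0.045, 0.1521], 0.56)]
cycler []
0.7 [ 0.28726097 -0.58309509  0.21460287] [[-8.97060328e-01 -1.05380384e-05  4.41908100e-01]
 [-4.41908099e-01 -4.81696747e-05 -8.97060327e-01]
 [ 3.07398256e-05 -9.99999999e-01  3.85542597e-05]] 0.09190610101056206
```

View pics/scene0.png

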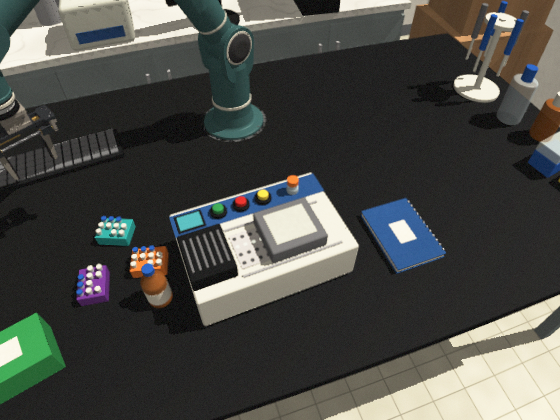

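View pics/side0.png

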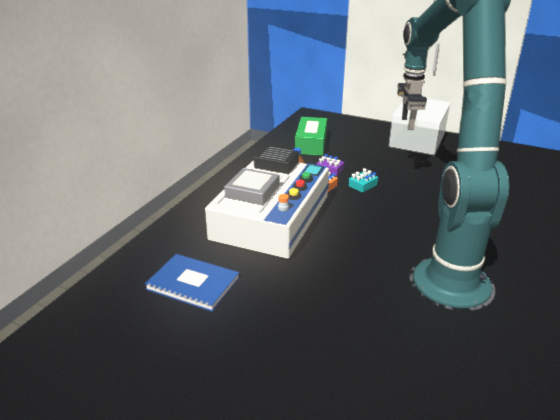

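Candidates in the scene view: round keys are green (218,210), red (241,202) and yellow (263,195). The orange-lidded jar at (293,184) could pass for a key. The only grey cover is at (290,228), and its left end faces pixel (322,232). I want the green key at the right-hand end of the row, and I'll check it in a close crop with my own pixel and depth measurements.

```bash
cat > h.py <<'E'
from station import env, effector, solver, viewer, workorder, search_frame, tip_of
import cv2, numpy as np
def cloud(c,d):
    i=viewer.camera_info(c); K=np.array(i["intrinsics"]); D=np.array(i["dist_coeffs"])
    v,u=np.mgrid[:d.shape[0],:d.shape[1]]
    n=cv2.undistortPoints(np.stack([u,v],-1).reshape(-1,1,2).astype(float),K,D).reshape(*d.shape,2)
    P=np.stack([n[...,0]*d,-n[...,1]*d,-d],-1)
    return P@np.array(i["rotation"]).T+np.array(i["eye"])
E
python3 - <<'E'
from h import *
for c,box in [("scene",(160,165,370,325)),("side",(200,140,350,260))]:
    p,d=viewer.read_camera(c); W=cloud(c,d); h=cv2.cvtColor(p,cv2.COLOR_RGB2HSV)
    H,S,V=[h[...,k].astype(int) for k in range(3)]
    x0,y0,x1,y1=box; m0=np.zeros(d.shape,bool); m0[y0:y1,x0:x1]=1
    z=W[...,2]
    for n,m in dict(green=(H>45)&(H<80)&(S>120),red=((H<4)|(H>174))&(S>150),yellow=(H>20)&(H<33)&(S>150)).items():
        m=m&m0&(z>.146)&(z<.16); 
        print(c,n,m.sum(),np.round(W[m].mean(0),4),np.argwhere(m).mean(0)[::-1].round(1))
    m=m0&(z>.165)&(z<.19); m&=(W[...,1]<.12)&(W[...,0]>.53)
    print("tops z hist",np.histogram(z[m],8))
    # cover top: split from housing by y
    mc=m&(W[...,1]>-.11)&(z>.168)
    q=W[mc][:,:2].astype(np.float32); r=cv2.minAreaRect(q); print("cover rect",mc.sum(),r, cv2.boxPoints(r).round(4).tolist())
    md=m0&(abs(z-.13)<.004); print("deck z",np.median(z[md]))
    cv2.imwrite(f"pics/{c}_crop.png",cv2.resize(p[y0:y1,x0:x1,::-1],None,fx=3.7,fy=3.7,interpolation=cv2.INTER_CUBIC))
E
```

```text
scene green 81 [ 0.5184 -0.1594  0.1533] [217.3 208. ]
scene red 90 [ 0.5146 -0.1006  0.153 ] [239.9 201.2]
scene yellow 83 [ 0.5105 -0.041   0.1532] [262.1 194.4]
tops z hist (array([  67,   85,  196,  962, 1749, 1344,  543,   42]), array([0.16500048, 0.16702803, 0.16905558, 0.17108313, 0.17311068,
       0.17513824, 0.17716579, 0.17919334, 0.18122089]))
cover rect 2617 ((0.6364986300468445, -0.013987809419631958), (0.1318206489086151, 0.1400570571422577), 3.9990651607513428) [[0.5659000277519226, 0.05130000039935112], [0.5756000280380249, -0.08839999884366989], [0.707099974155426, -0.07919999957084656], [0.6973999738693237, 0.060499999672174454]]
deck z 0.1309923791495886
side green 33 [ 0.5151 -0.1523  0.152 ] [305.6 174.1]
side red 38 [ 0.5104 -0.0928  0.1512] [299.7 182.3]
side yellow 39 [ 0.5042 -0.0309  0.152 ] [293.5 191.1]
tops z hist (array([ 60,  62, 155, 328, 478, 307, 114,  24]), array([0.16501057, 0.16675453, 0.16849848, 0.17024243, 0.17198638,
       0.17373034, 0.17547429, 0.17721824, 0.17896219]))
cover rect 891 ((0.6352783441543579, -0.008493170142173767), (0.12916548550128937, 0.14700736105442047), 4.229098796844482) [[0.565500020980835, 0.05999999865889549], [0.5763000249862671, -0.08659999817609787], [0.7050999999046326, -0.07699999958276749], [0.6942999958992004, 0.06960000097751617]]
deck z 0.1296219486159944
```

View pics/scene_crop.png

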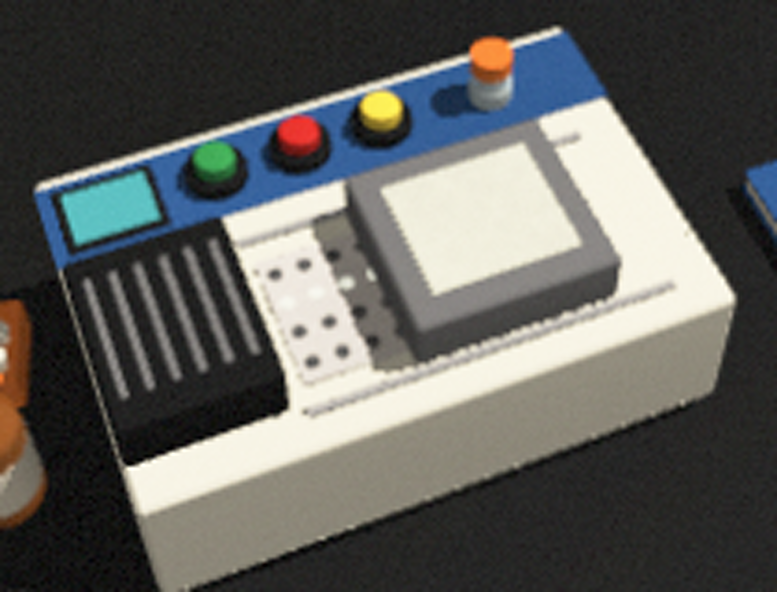

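The crop confirms green at the right-hand end (217,208), with red next to it, then yellow, then the jar. Cycler yaw is about 4°, and the cover is about 80 mm open. Next I go to the cover's left end.

```bash
cat >> h.py <<'E'
a=np.deg2rad(4.0); c_,s_=np.cos(a),np.sin(a)
ex=np.array([c_,s_,0]); ey=np.array([-s_,c_,0]); O=np.array([.601,-.092,0.])
R=np.stack([np.cross([0,0,-1],ex),[0,0,-1],ex],1)
def w(x,y,z): return O+ex*x+ey*y+np.array([0,0,z])
def st():
    s=env.sense(); r=s["ee_pos"]-O; return round(s["t"],2),np.round([r@ex,r@ey,r[2]],4).tolist(),np.round(R.T@s["wrist_force"],2).tolist(),round(s["gripper_width"],4)
E
python3 - <<'E'
from h import *
p=env.sense()["ee_pos"].copy(); p[2]=.33
effector.grasp(5)
env.movel(p,rate=.25)
env.reach(w(.04,.19,.33),R); print(st())
env.movel(w(.04,.19,.20),rate=.2); print(st())
pic,d=viewer.read_camera("scene"); cv2.imwrite("pics/s1.png",pic[120:340,140:400,::-1].repeat(2,0).repeat(2,1))
pic,d=viewer.read_camera("side"); cv2.imwrite("pics/s1b.png",pic[60:280,180:440,::-1].repeat(2,0).repeat(2,1))
E
```

```text
(5.44, [0.0402, 0.1886, 0.3298], [-0.07, -0.1, -0.9], 0.0001)
(6.24, [0.0408, 0.1903, 0.2012], [0.68, -0.27, -0.3], 0.0005)
```

View pics/s1.png

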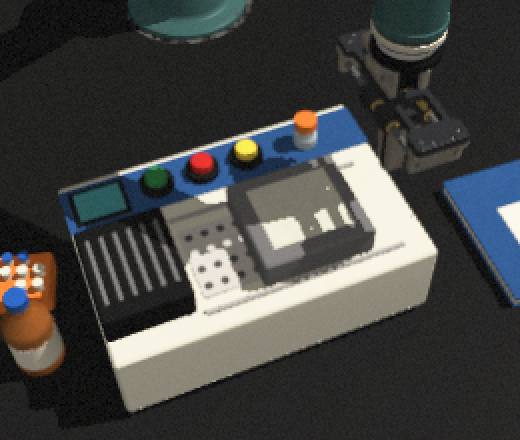

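View pics/s1b.png

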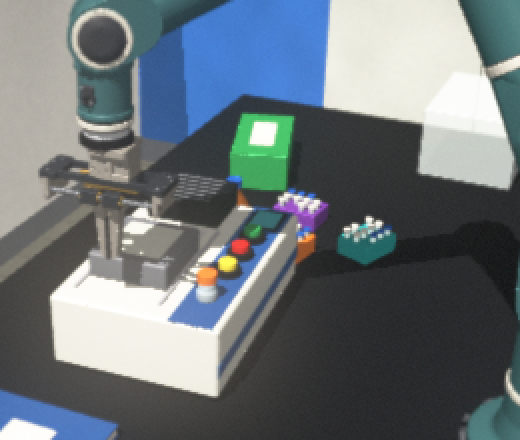

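The views show the shut fingers standing over the empty deck left of the cover (tip at about (388,165) in the scene crop), with the jar at (305,125) well to one side. I'll descend and push in short steps, reading the force each time.

```bash
python3 - <<'E'
from h import *
env.movel(w(.04,.19,.16),rate=.1); env.movel(w(.04,.19,.144),rate=.05); f0=st(); print(f0)
y=.19
while y>.09:
    y-=.01; env.movel(w(.04,y,.144),rate=.06); r=st(); print(r)
    if abs(r[2][0]-f0[2][0])>8 or abs(r[2][1]-f0[2][1])>8: print("force");break
E
```

```text
(7.36, [0.0399, 0.19, 0.1437], [-0.07, 0.08, -0.46], 0.0007)
(7.67, [0.0402, 0.179, 0.1441], [-0.7, 0.31, 0.01], 0.0001)
(7.99, [0.0401, 0.1692, 0.144], [0.76, -0.11, -0.46], 0.0008)
(8.31, [0.0401, 0.1592, 0.144], [0.67, -0.82, -0.6], 0.0008)
(8.62, [0.04, 0.1492, 0.144], [-0.49, -0.3, 1.33], 0.0007)
(8.94, [0.0401, 0.1389, 0.144], [-0.21, 0.07, -0.04], 0.0008)
(9.26, [0.04, 0.1288, 0.1439], [0.42, 0.46, -0.22], 0.0002)
(9.57, [0.04, 0.1189, 0.144], [0.26, -1.13, 0.85], 0.0004)
(9.89, [0.04, 0.1088, 0.1439], [-0.23, 0.42, -0.67], 0.0006)
(10.21, [0.04, 0.0988, 0.1439], [0.4, -1.0, 0.04], 0.0004)
(10.53, [0.04, 0.0889, 0.1439], [0.54, 0.7, -0.03], 0.0005)
```

```bash
python3 - <<'E'
from h import *
pic,d=viewer.read_camera("scene"); cv2.imwrite("pics/s2.png",cv2.resize(pic[150:330,150:370,::-1],None,fx=3,fy=3))
print(tip_of("scene","cover_end")[:2])
E
```

```text
[]
```

View pics/s2.png

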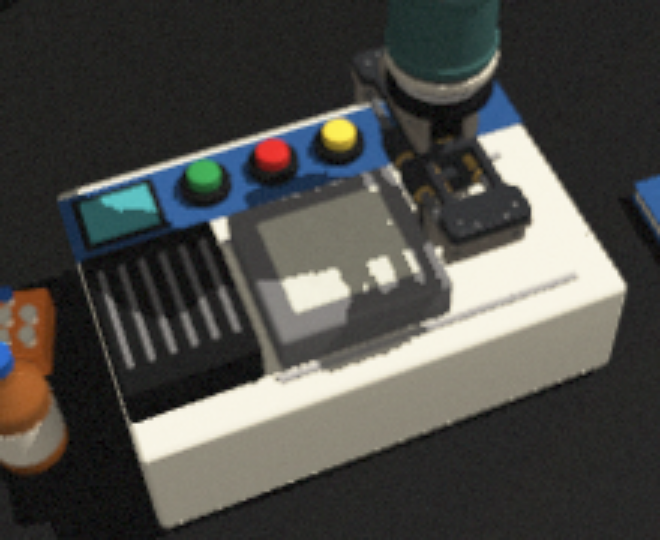

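The cover has moved with the fingers. A gap of roughly 10 mm to the black housing remains at (240,300). I'll push on in 2 mm steps until it meets the stop.

```bash
python3 - <<'E'
from h import *
y=.089
while y>.060:
    y-=.002; env.movel(w(.04,y,.144),rate=.03); r=st(); print(r)
    if np.hypot(r[2][0],r[2][2])>7: 
        env.pause(.1); r2=st(); print("stop",r2)
        if np.hypot(r2[2][0],r2[2][2])>7: break
pic,d=viewer.read_camera("scene"); cv2.imwrite("pics/s3.png",cv2.resize(pic[150:330,150:370,::-1],None,fx=3,fy=3))
E
```

```text
(10.88, [0.04, 0.0868, 0.144], [0.38, -0.28, 0.8], 0.0)
(11.12, [0.04, 0.0852, 0.144], [-0.89, -0.42, -0.51], 0.0007)
(11.38, [0.04, 0.0829, 0.144], [-0.89, -0.25, -0.71], 0.0005)
(11.62, [0.04, 0.0807, 0.144], [-0.91, -1.12, -0.28], 0.0002)
(11.88, [0.04, 0.079, 0.144], [-2.17, -1.19, -0.62], 0.0007)
(12.12, [0.04, 0.079, 0.1441], [-6.3, 0.93, 0.2], 0.0004)
(12.38, [0.04, 0.079, 0.1441], [-8.85, 0.65, -0.61], 0.0008)
stop (12.47, [0.04, 0.079, 0.1441], [-9.71, 0.8, -0.28], 0.0006)
```

View pics/s3.png

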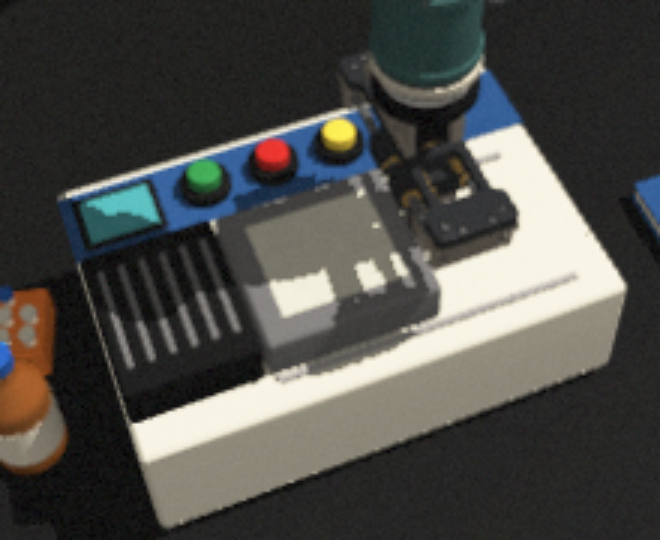

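Force rose to about 10 N and the fingers stopped at cycler y = 79 mm. That is the expected 68 mm for a closed cover plus 10 mm of finger, and the gap at (250,300) has gone. I'll back off, lift and go over the green key.

```bash
python3 - <<'E'
from h import *
env.movel(w(.04,.10,.144),rate=.1); env.movel(w(.04,.10,.23),rate=.15)
env.movel(w(-.09,-.06,.23),rate=.15); env.movel(w(-.09,-.06,.175),rate=.1); print(st())
for c,b in [("scene",(150,330,150,370)),("side",(100,240,210,380))]:
    pic,d=viewer.read_camera(c); y0,y1,x0,x1=b; cv2.imwrite(f"pics/k_{c}.png",cv2.resize(pic[y0:y1,x0:x1,::-1],None,fx=3,fy=3))
    print(c,[(np.round(r["at"],4),r["score"]) for r in tip_of(c,"cover_end")[:2]])
E
```

```text
(15.88, [-0.0896, -0.0598, 0.1753], [-0.15, -0.1, 0.09], 0.0005)
scene [(array([ 0.6343, -0.0158,  0.1496]), 0.94)]
side [(array([ 0.6338, -0.0195,  0.1513]), 0.85), (array([0.6549, 0.3178, 0.0087]), 0.18)]
```

View pics/k_scene.png

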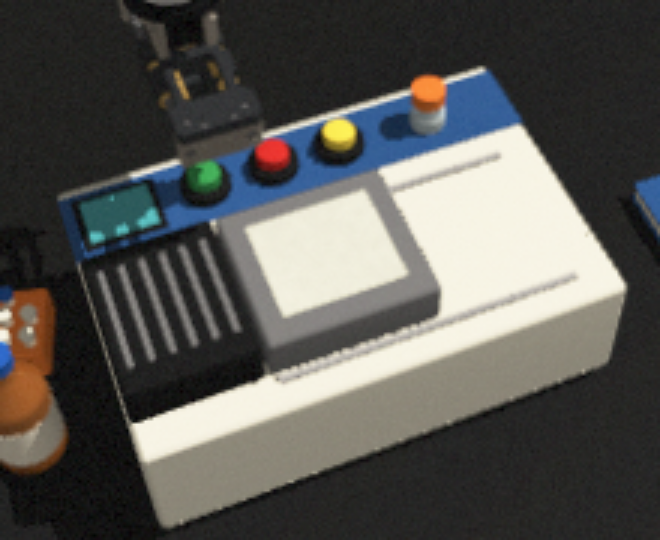

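View pics/k_side.png

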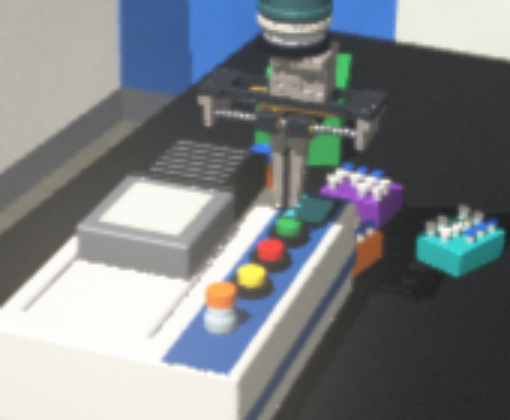

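The cover sits against the housing: the networks put cover_end within a few mm of its closed position. The shut fingertips, at (205,160) in the scene crop and (285,205) in the side crop, stand just above the green key. Now the gentle press.

```bash
python3 - <<'E'
from h import *
env.movel(w(-.09,-.06,.160),rate=.05); print(st())
z=.158
while z>.1455:
    z-=.001; env.movel(w(-.09,-.06,z),rate=.03); r=st(); print(r)
    if r[2][1]<-4.6: env.pause(.1); print(st()); break
for c,b in [("scene",(150,330,150,370)),("side",(100,240,210,380))]:
    pic,d=viewer.read_camera(c); y0,y1,x0,x1=b; cv2.imwrite(f"pics/p_{c}.png",cv2.resize(pic[y0:y1,x0:x1,::-1],None,fx=3,fy=3))
E
```

```text
(16.52, [-0.0902, -0.0598, 0.1596], [0.4, -0.02, 0.14], 0.0009)
(16.77, [-0.09, -0.06, 0.1569], [0.61, -0.86, -0.18], 0.0005)
(17.02, [-0.09, -0.06, 0.156], [0.09, -0.66, -0.06], 0.0003)
(17.27, [-0.09, -0.06, 0.1549], [-0.15, 0.5, 0.32], 0.0008)
(17.52, [-0.0898, -0.06, 0.1541], [0.65, -1.68, -0.12], 0.0003)
(17.77, [-0.0898, -0.06, 0.1531], [0.13, -2.04, 0.12], 0.0005)
(18.02, [-0.0899, -0.06, 0.1521], [-0.35, -2.47, 0.5], 0.0006)
(18.27, [-0.0898, -0.06, 0.1511], [0.33, -2.32, -1.14], 0.0005)
(18.52, [-0.0899, -0.06, 0.1501], [-0.3, -3.99, 0.75], 0.0006)
(18.77, [-0.0899, -0.06, 0.1491], [-0.04, -2.88, 0.21], 0.0005)
(19.02, [-0.0898, -0.0601, 0.1481], [-0.31, -4.11, 1.06], 0.0009)
(19.27, [-0.0899, -0.0601, 0.1471], [0.67, -4.31, 0.22], 0.0003)
(19.52, [-0.0898, -0.06, 0.1464], [-0.11, -7.49, -0.42], 0.0005)
(19.62, [-0.0898, -0.06, 0.1464], [-0.86, -8.28, 0.61], 0.0006)
```

View pics/p_scene.png

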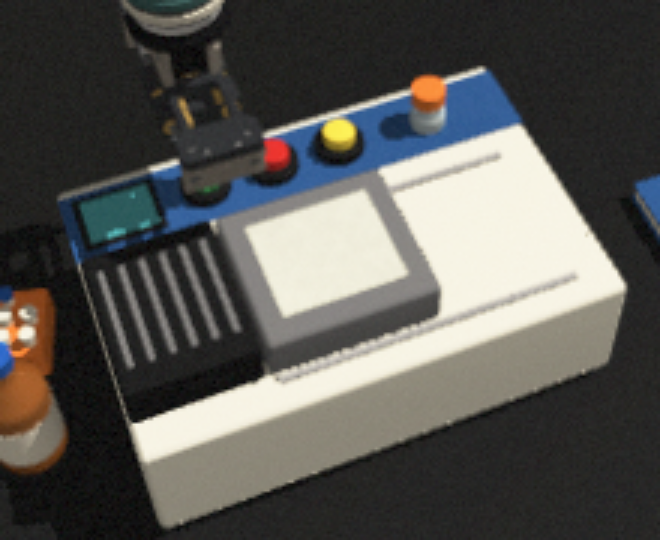

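View pics/p_side.png

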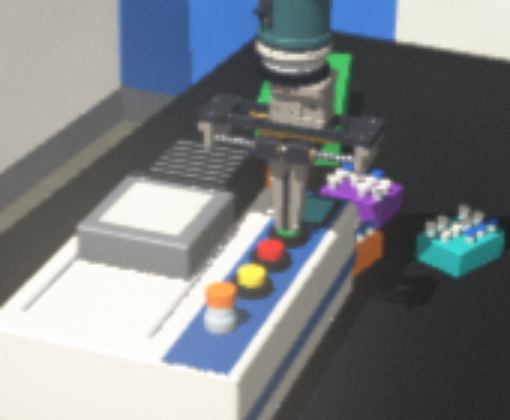

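The pictures show the fingertips on the green key, (205,185) in the scene crop and (288,232) in the side crop. The force followed the key's spring and then met the stop at 8 mm of travel, so the key is fully down. I'll lift clear and check.

```bash
python3 - <<'E'
from h import *
env.movel(w(-.09,-.06,.17),rate=.05); env.movel(w(-.09,-.06,.30),rate=.2)
p=w(-.20,-.16,.32); env.movel(p,rate=.2); env.pause(.3); print(st())
for c,b in [("scene",(150,330,120,380)),("side",(100,240,210,380))]:
    pic,d=viewer.read_camera(c); W=cloud(c,d); h=cv2.cvtColor(pic,cv2.COLOR_RGB2HSV).astype(int);H,S=h[...,0],h[...,1]; m0=np.linalg.norm(W[...,:2]-O[:2],axis=-1)<.2
    y0,y1,x0,x1=b; cv2.imwrite(f"pics/e_{c}.png",cv2.resize(pic[y0:y1,x0:x1,::-1],None,fx=3,fy=3))
    for n,m in dict(green=(H>45)&(H<80)&(S>120),red=((H<4)|(H>174))&(S>150),yellow=(H>20)&(H<33)&(S>150)).items():
        m=m&m0&(abs(W[...,2]-.15)<.015); print(c,n,m.sum(),np.round(np.median(W[m],0),4))
    print([(np.round(r["at"],4),r["score"]) for r in tip_of(c,"cover_end")[:1]],[(np.round(r["at"],4),r["score"]) for r in tip_of(c,"jar_mid")[:2]])
E
```

```text
(22.36, [-0.1995, -0.1594, 0.3199], [-0.28, -0.64, 1.04], 0.0003)
scene green 106 [ 0.5189 -0.1592  0.1529]
scene red 104 [ 0.5153 -0.0996  0.1532]
scene yellow 99 [ 0.5113 -0.04    0.1533]
[(array([ 0.6369, -0.0231,  0.1507]), 0.9)] [(array([0.5065, 0.0408, 0.156 ]), 0.53), (array([ 0.6372, -0.0197,  0.1528]), 0.36)]
side green 38 [ 0.515  -0.1496  0.1518]
side red 47 [ 0.5088 -0.0895  0.1518]
side yellow 44 [ 0.5039 -0.0296  0.1511]
[(array([ 0.632 , -0.0194,  0.1518]), 0.75)] []
```

View pics/e_scene.png

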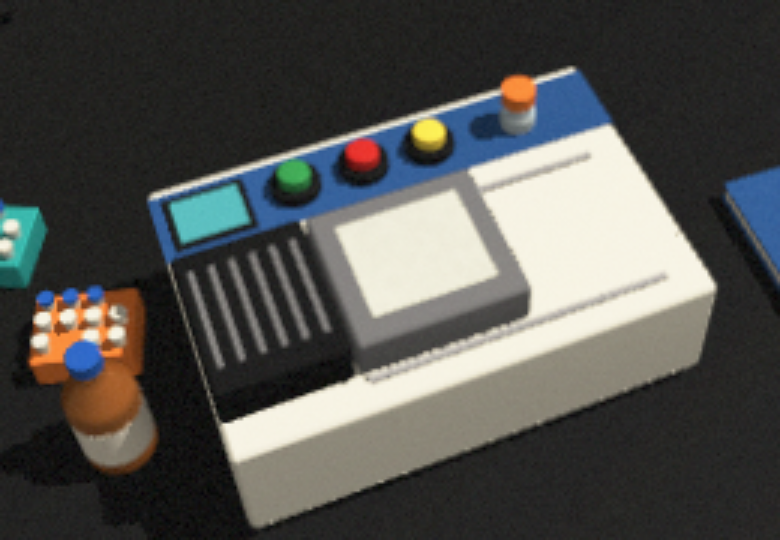

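View pics/e_side.png

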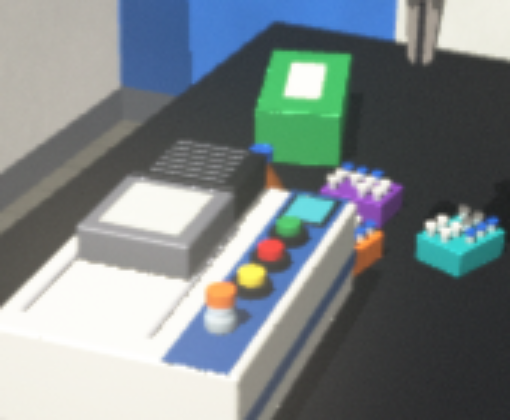

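The cover is flush against the housing at (330,270), all three keys are up, the jar is still at (517,103), and the hand is clear. I'm handing the job in.

```bash
python3 - <<'E'
from h import *
workorder.finish_job(); print(env.sense()["t"])
E
```

```text
the job is handed in; nothing more can be done
the job is handed in; nothing more can be done
```

I closed the grey cover fully, then pressed the green key, let it spring back and drew the hand clear. I handed the job in after about 22 s of the 45 s allowed; no verdict is reported.

- **Cover:** I pushed it with the shut fingertips until it met its stop at about 10 N. The last pictures show it flush with the black housing, and the networks put its left end within about 5 mm of the closed position.
- **Green key:** I pressed it afterwards and it went down the full 8 mm. The last step met the stop at about 8 N, a little over the 5 N needed to hold it down. It has sprung back, and its measured height matches the red and yellow keys.
- **Everything else:** The red and yellow keys kept their height. The scene camera finds the jar where it was, and no other item looks moved in the pictures.

**Failed or disagreeing checks:** In the last check the jar network found nothing in the side picture, though the jar shows there. The two cameras disagree by up to about 10 mm on the key positions, so I used the average fit and checked it against the pictures.

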